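Trim a centrifuge pair on the two-pan balance

ROBOT

A 7-joint arm with a two-finger parallel gripper is mounted at the origin on a cart in front of the work surface, level with it; the furniture and walls round the work are solid. World frame = base frame: x ahead of the robot, y to its left, z up, the work surface at z = 0. Lengths are in m, angles in degrees, forces in N, time in s.
With the tool pointing down it reaches from about 0.425 to 0.875 m from the base axis. Payload 9.9 kg.
Tool frame: the origin (TCP) lies between the finger pads; the fingertips stand 14 mm ahead of it and the grasp point (between the pads) lies 5 mm behind it (tip_reach is the distance from the TCP to the fingertips, in m); z points along the fingers, y is the line along which they close (so a half turn about z gives the same grasp; the last joint's range is limited). The gripper opens to 85 mm and grips with 20 to 120 N. Pads are 22 mm wide; open, the fingers measure 114 mm over their backs; the gripper's body (76 mm by 85 mm) begins 54 mm behind the grasp point. The pads swing forward as they close: fully open they stand 13 mm farther back than shut.
Start: joints at [58.281, 32.985, 1.427, 82.34, -0.859, 64.687, -3.237], TCP at [0.306, -0.602, 0.245] pointing down, gripper open.
Joint ranges: [-157.87, 157.87], [-19.46, 123.44], [-87.15, 90], [11.01, 140.99], [-62.26, 242.26], [9.8, 113.94], [-161.44, 161.44]. Speed limits (degrees/s): [127.2, 127.2, 172.46, 172.46, 180, 180, 180].

INTERFACE

Orientations are given as a 3x3 rotation matrix whose columns are the frame's x, y, z axes.
In Python, from workcell import get_state, grab_frame, job_done, outline_of, tip_reach gives the robot as it stands.
- The arm moves only by the tool servo_tool, never from a script. Its argument "deltas" is a list of rows, each a list of 2 entries, a list of its own where there are three numbers: the shift along the world's x, y, z in m, then the turn about the world's z in rad. A call has 1 to 12 rows; each row shifts and turns the commanded pose from where the row before left it; what a row does not reach is not made up. A row lasts 1/12 s, in which the tool goes at most 41.7 mm and 7.16 degrees, less where a joint would pass 70% of its speed; a pose out of reach is approached as far as the arm can. A call with a gripper value outside its range is refused whole. "fingers" is the opening, from 0 (shut) to 1 (fully open), set as the call begins (left out, the last holds). The fingers move at their own pace and stop on an object; "grip_force" is the grip in N (left out, the last holds). Time passes only in rows, so rows that do not move let the fingers close. It gives the time, the measured TCP pose, the force, the opening and the grip force at its end, in the units of the state.
- get_state(): the state, without advancing time (a new reading comes with each control period).
- grab_frame(name): name is "scene" or "side" or "wrist"; returns a dict with "img" (480x640x3 uint8, red, green, blue), "range_z" (480x640 float32, m along the optical axis (not along the pixel's ray), 0 where there is no reading), "mtx" (3x3 intrinsics, pixels), "k1" (the pictures are not rectified: a ray, as slopes to the right and down, at radius r is drawn at 1 + k1 r^2 times it, then the intrinsics apply), "eye" and "orientation" of the camera in the world. Camera axes: x right, y up, looking along -z (the intrinsics and any distortion apply to the point x, -y, -z); pixel columns grow to the right and rows downward; lengths in m; the calibration is good to about 2 mm. A picture is of the moment at which its call begins.
- job_done(): hands the job in; it is judged then, once.
Trained networks look in the newest picture that a camera, given by its name, has taken for a name from the list of things; names that differ only in an ending like _2 or _b are one class to them, and where a whole thing is asked for, a point or a joint stands for the part that bears it (a point fixed in the world has none). Each returns a list of dicts, best first, with "score" (0 to 1); they miss things now and then, are a little off and sometimes report something else, mostly with a low value. They report only what shows in the picture. A call takes as long as a camera call. They do not tell look-alikes from the thing itself.
- outline_of(camera, query): "pixels" (480x640 bool, what is visible of it) and "at" ([column, row] in pixels, amid what is visible of it).
The state is a dict: "time_s": time; "q": joint angles; "dq": joint speeds; "tau": joint torques, N m; "position": TCP position; "eef_rot": TCP orientation; "contact_force": force on the tool from outside, world axes, zero at the start; "moment": the same for the moment, N m; "grip_width": finger opening in m; "finger_force": force on a finger pad.
Only numpy, scipy, OpenCV 4.12 (cv2) and the standard library are available. Lean on these libraries where they do the work, as an engineer would, in place of code of your own. Each camera call takes 0.05 s, during which the arm holds its last target. There are 200 camera calls.

TASK

The two filled bottles on the pans of the arrested balance are to be spun opposite one another, and one is a little heavier. Release the beam with the arrest lever and see from the pointer which side is lighter and by how much, arrest the beam again, and slide the poise on the front bar towards the lighter side by the amount that makes up the difference; then release the beam once more, let it stay free for about two seconds to confirm that the pointer stays at the middle mark, and finally arrest it, leaving the poise where it balances. Move the poise only while the beam is arrested, keep off the pans and bottles while it is free, and leave the bottles standing where they are.

Things in the scene. Friction and masses are not known exactly. Their poses are not given: they have to be found in the camera images.
- balance: Grey two-pan bench balance, fixed, housing 200 (x) x 250 (y) x 46 mm high. Origin on the bench under the beam's knife edge, midway between the pans; x points to its back, y to its left pan, z up; the front with lever and poise faces -x. A white scale plate, 64 mm wide, stands up behind the pointer at the middle, to 188 mm high.
- beam (a joint): Tilt of the beam in rad, -0.16 to 0.16: 0 level, positive when the left (+y) pan is up, which is then the lighter side, negative when the right pan is up. Free, the tilt is proportional to the difference in weight; arrested, the beam is held within 0.02 of level.
- pointer_tip (a point): Tip of the black pointer on the beam, 100 mm above the knife edge, 172 mm above the bench; it leans to the heavier side and stands before the long middle mark of the scale plate when the beam is level. Scale marks are 5.2 mm apart.
- arrest_lever (a joint): Angle of the arrest lever on the front face of the balance, rad: 0 = arrested, leaning 0.6 rad to the left (+y) of upright; 1.2 = beam free, leaning 0.6 rad to the right (-y). It stays where it is put and needs about 2 to 4 N at the knob. It counts as arrested under 0.2 and as free above 0.95; push it to the end stops.
- lever_knob (a point): Centre of the black ball knob (23 mm diameter) at the lever's end. The lever turns in an upright plane about an axis along the balance's x through (-0.130, 0, 0.026) of the balance frame; the knob's centre runs at a radius of 74 mm in the plane x = -0.1395, 87 mm above the bench at the ends and 100 mm half way.
- poise (a joint): Position of the poise along the front bar in m, -0.056 to 0.056: 0 at the middle, positive towards the left (+y) pan. It slides with about 1.5 N and stays where it is left. Moving it by 39 mm from where it stands makes up 0.10 rad of free tilt (so 3.9 mm for each 1 mm that the pointer tip leans); balance is reached between 18 and 52 mm from the middle. Bar marks are 5 mm apart.
- poise_top (a point): Top centre of the poise, a dark steel saddle: lower part 18 (x) x 24 (y) x 22 mm high, on it a ribbed finger grip 12 (x) x 18 (y) mm, its top 113 mm above the bench when the beam is arrested and 39 mm above the poise's lower edge. It slides along the balance's y on a bar 5 mm thick at x = -0.092 of the balance frame; the bar's top is 91 mm above the bench.
- pan_left: Left (+y) steel pan, a flat disc of 144 mm diameter centred 90 mm from the balance's middle. Origin: centre of its top face, 100 mm above the bench when arrested. It stays horizontal and moves up and down by up to 14 mm with the beam.
- pan_right: Right (-y) steel pan, like the left one.
- bottle_1: White bottle with green cap, 54 mm diameter, 122 mm high, standing on one of the pans. Origin: centre of its underside.
- bottle_2: White bottle with green cap like bottle_1, standing on the other pan. By their looks they cannot be told apart; only the beam shows which is heavier.
There are look-alikes about, which are no part of the job. Leave any orange or red look-alike of the bottle_2 alone.

How it is judged (in metres and radians):
On the way, in this order (a step that is already met when the one before it is completed fails the run):
1. the beam is released with the lever and tips to its heavier side (value of joint arrest_lever above 0.95 rad and (value of joint beam above 0.03 rad or value of joint beam below -0.03 rad)), for 0.3 s.
2. the beam is arrested again, level (value of joint arrest_lever below 0.2 rad and value of joint beam between -0.025 and 0.025 rad), for 0.2 s.
3. with the beam arrested, the poise is moved off the middle by more than 12 mm (value of joint arrest_lever below 0.2 rad and (value of joint poise above 0.012 m or value of joint poise below -0.012 m)), for 0.2 s.
4. the beam is released again and stays level (within 0.02 rad, 2 mm at the pointer) for a second (value of joint arrest_lever above 0.95 rad and value of joint beam between -0.02 and 0.02 rad), for 1 s.
At the end, for the whole second after the job is handed in: The lever is back at arrested (under 0.2 rad) and the beam held level within 0.025 rad; the poise stands more than 12 mm off the middle, where it balanced the beam; both bottles stand upright (within 0.1 rad) on their pans, at rest (all of step 3 and value of joint beam between -0.025 and 0.025 rad and ((horizontal distance between bottle_1 and pan_left below 0.06 m and contact force between bottle_1 and pan_left above 0.8 N) or (horizontal distance between bottle_1 and pan_right below 0.06 m and contact force between bottle_1 and pan_right above 0.8 N)) and angle between each of bottle_1, bottle_2's own z axis and vertical below 0.1 rad and linear speed of each of bottle_1, bottle_2 below 0.02 m/s and ((horizontal distance between bottle_2 and pan_left below 0.06 m and contact force between bottle_2 and pan_left above 0.8 N) or (horizontal distance between bottle_2 and pan_right below 0.06 m and contact force between bottle_2 and pan_right above 0.8 N))); the robot touches nothing.
It fails at once if while the beam is free, the poise is moved or the robot touches a pan or a bottle (value of joint arrest_lever above 0.5 rad and ((velocity of joint poise above 0.03 m/s or velocity of joint poise below -0.03 m/s) or contact force between any of the fingers, the arm and pan_left above 0.5 N or contact force between any of the fingers, the arm and pan_right above 0.5 N or contact force between any of the fingers, the arm and bottle_1 above 0.5 N or contact force between any of the fingers, the arm and bottle_2 above 0.5 N)).
It fails at once if a bottle is tipped by more than 0.3 rad or shifted by more than 40 mm ((angle between bottle_1's own z axis and vertical above 0.3 rad or distance of bottle_1 from where it was at the start of the episode above 0.04 m) or (angle between bottle_2's own z axis and vertical above 0.3 rad or distance of bottle_2 from where it was at the start of the episode above 0.04 m)).
It also fails if it takes over 72 s, if anything falls off the work surface, if the arm or the gripper's body presses on something with over 40 N, if the wrist force passes 120 N, or if a joint passes its speed limit or range.

## Working session

There is one attempt and no reset: what is moved stays moved. The work goes in short steps, Python scripts to look and compute and a tool call to move; the robot and the scene stay as the last step left them, time stands still between calls to the robot, and variables do not carry over. Pictures are saved under pics/ and viewed, at most 10 in all, crops included, and the job is handed in when it is done.

Besides the shell and the picture viewer there is one more tool, called by a JSON object that holds its "method" and its "body", one argument or row to a line. servo_tool: Moves the arm, as the interface text tells. Its arguments: {"type":"object","properties":{"deltas":{"type":"array"},"fingers":{"type":"number"},"grip_force":{"type":"number"}},"required":["deltas"]}

```bash
mkdir -p pics; cat > h.py <<'E'
import numpy as np, cv2
from workcell import *
def pt(f,u,v,z=None,rng=None):
    """pixel -> world, by range or on the plane z"""
    K=f["mtx"];d=np.array([(u-K[0,2])/K[0,0],(v-K[1,2])/K[1,1]]);s=d.copy()
    for _ in range(20): s=d/(1+f["k1"]*(s@s))
    r=f["orientation"]@np.array([s[0],-s[1],-1.]);e=np.array(f["eye"])
    t=(z-e[2])/r[2] if z is not None else (rng if rng is not None else f["range_z"][int(round(v)),int(round(u))])
    return e+r*t
def px(f,p):
    c=np.array(f["orientation"]).T@(np.array(p)-f["eye"]);s=np.array([c[0],-c[1]])/-c[2]
    s=s*(1+f["k1"]*(s@s));K=f["mtx"];return K[0,0]*s[0]+K[0,2],K[1,1]*s[1]+K[1,2]
def ray(f,u,v):
    a=pt(f,u,v,rng=1.);e=np.array(f["eye"]);return e,(a-e)/np.linalg.norm(a-e)
def tri(*obs):
    A=0;b=0
    for f,u,v in obs:
        e,d=ray(f,u,v);M=np.eye(3)-np.outer(d,d);A=A+M;b=b+M@e
    return np.linalg.solve(A,b)
def save(f,n): cv2.imwrite("pics/"+n,cv2.cvtColor(f["img"],cv2.COLOR_RGB2BGR))
E
python3 - <<'E'
from h import *
s=get_state();print({k:np.round(s[k],3) for k in("time_s","position","eef_rot","contact_force","grip_width")},tip_reach)
for c in("scene","side","wrist"):
    f=grab_frame(c);save(f,c+"0.png");print(c,np.round(f["eye"],3),f["k1"])
    print(np.round(f["orientation"],3).tolist())
    for q in("lever_knob","poise_top","pointer_tip","pan_left","bottle_1","balance"):
        for o in outline_of(c,q)[:4]:
            u,v=o["at"];print(q,round(o["score"],2),np.round([u,v]),o["pixels"].sum(),np.round(pt(f,u,v),3))
E
```

```text
{'time_s': np.float64(0.0), 'position': array([ 0.305, -0.601,  0.244]), 'eef_rot': array([[ 0.892,  0.453, -0.001],
       [ 0.453, -0.892,  0.001],
       [-0.   , -0.002, -1.   ]]), 'contact_force': array([ 0.402, -0.323, -0.435]), 'grip_width': np.float64(0.085)} 0.014
scene [ 0.158 -0.02   0.917] -0.06551406360179458
[[-0.249, 0.854, -0.457], [-0.968, -0.215, 0.126], [0.009, 0.474, 0.88]]
lever_knob 0.7 [300. 289.] 243 [ 0.487 -0.071  0.093]
lever_knob 0.59 [232. 219.] 1350 [0.606 0.021 0.193]
lever_knob 0.53 [251. 246.] 2752 [0.594 0.001 0.1  ]
poise_top 0.64 [301. 264.] 171 [ 0.533 -0.084  0.098]
pointer_tip 0.66 [298. 260.] 812 [ 0.537 -0.079  0.113]
pan_left 0.96 [251. 246.] 2748 [0.594 0.002 0.1  ]
bottle_1 0.97 [332. 323.] 1018 [ 0.401 -0.109  0.115]
bottle_1 0.81 [322. 190.] 1213 [ 0.63  -0.15   0.185]
bottle_1 0.8 [379. 175.] 978 [ 0.702 -0.295  0.088]
bottle_1 0.58 [229. 220.] 1297 [0.606 0.027 0.192]
balance 0.86 [293. 250.] 12271 [ 0.593 -0.08   0.047]
balance 0.25 [304. 261.] 176 [ 0.534 -0.09   0.107]
side [0.821 0.445 0.737] -0.0702363619039367
[[-0.909, -0.295, 0.295], [0.416, -0.63, 0.656], [-0.008, 0.719, 0.695]]
lever_knob 0.64 [373. 269.] 170 [ 0.497 -0.053  0.093]
poise_top 0.64 [345. 261.] 180 [ 0.544 -0.078  0.111]
pointer_tip 0.79 [343. 264.] 536 [ 0.546 -0.082  0.1  ]
pan_left 0.97 [333. 325.] 3239 [0.628 0.048 0.119]
bottle_1 0.95 [275. 230.] 1511 [ 0.654 -0.134  0.185]
bottle_1 0.92 [394. 248.] 1239 [ 0.425 -0.094  0.081]
bottle_1 0.77 [221. 238.] 1168 [ 0.729 -0.279  0.072]
bottle_1 0.6 [326. 300.] 1939 [0.639 0.044 0.185]
balance 0.88 [306. 300.] 11364 [ 0.642 -0.032  0.101]
wrist [ 0.366 -0.572  0.375] -0.04967111705683368
[[0.452, 0.86, 0.238], [-0.892, 0.435, 0.121], [0.001, -0.267, 0.964]]
```

```bash
python3 - <<'E'
import cv2
a=cv2.imread("pics/scene0.png")[150:350,180:440];b=cv2.imread("pics/side0.png")[190:390,180:440]
cv2.imwrite("pics/two.png",cv2.resize(cv2.vconcat([a,b]),None,fx=1.5,fy=1.5,interpolation=2) if 0 else cv2.resize(cv2.hconcat([a,b]),(800,308),interpolation=cv2.INTER_CUBIC))
E
```

```text
(no output)
```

View pics/two.png

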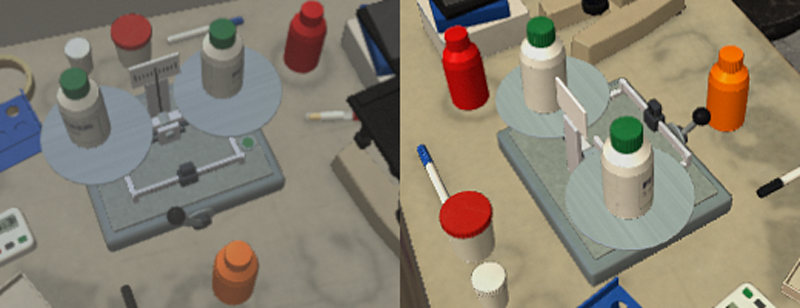

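View pics/scene0.png

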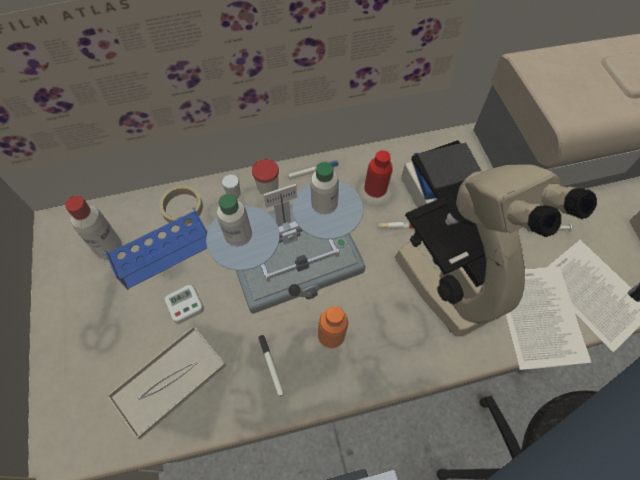

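The left crop is the scene view: knob at about (295,290), poise at (302,263), with white/green bottles on the pans and orange and red look-alikes off the balance. In the full scene picture the orange bottle stands close in front of the lever at (333,327). The microscope is well to the right.

Next I'll fit the balance pose.

```bash
python3 - <<'E'
from h import *
from scipy.optimize import least_squares
F={};O={}
for c in("scene","side"):
    F[c]=f=grab_frame(c)
    for q in("lever_knob","poise_top"):
        m=outline_of(c,q)[0]["pixels"];v,u=np.nonzero(m);O[c,q]=(u.mean(),v.mean());
        print(c,q,len(u),u.min(),u.max(),v.min(),v.max())
for q in("lever_knob","poise_top"):
    print(q,np.round(tri(*[(F[c],*O[c,q]) for c in F]),4))
for c in F:
    f=F[c];V,U=np.mgrid[0:480,0:640];K=f["mtx"]
    d=np.stack([(U-K[0,2])/K[0,0],(V-K[1,2])/K[1,1]],-1);s=d.copy()
    for _ in range(15): s=d/(1+f["k1"]*(s**2).sum(-1,keepdims=True))
    P=np.stack([s[...,0],-s[...,1],-np.ones_like(s[...,0])],-1)*f["range_z"][...,None]@np.array(f["orientation"]).T+f["eye"]
    P=P[(f["range_z"]>0)]
    P=P[(abs(P[:,0]-.6)<.2)&(abs(P[:,1]+.08)<.22)]
    pan=P[(P[:,2]>.094)&(P[:,2]<.106)]
    # pose fit: maximise pan-plane points inside discs (soft)
    def cost(x):
        t=x[2];yv=np.array([-np.sin(t),np.cos(t)])
        D=np.minimum(*[np.hypot(*(pan[:,:2]-x[:2]-k*.09*yv).T) for k in(1,-1)])
        return D
    from scipy.optimize import minimize
    g=lambda x:-np.sum(1/(1+np.exp((cost(x)-.072)/.002)))
    best=min((minimize(g,[.6,-.08,t],method="Nelder-Mead",options=dict(initial_simplex=[[.6,-.08,t],[.63,-.08,t],[.6,-.05,t],[.6,-.08,t+.2]])) for t in(-.4,0,.4)),key=lambda r:r.fun)
    print(c,np.round(best.x,4),best.fun,len(pan))
    hs=P[(P[:,2]>.03)&(P[:,2]<.05)][:,:2]
    lib=(hs-best.x[:2])@np.array([[np.cos(best.x[2]),-np.sin(best.x[2])],[np.sin(best.x[2]),np.cos(best.x[2])]])
    lib=lib[(abs(lib[:,0])<.15)&(abs(lib[:,1])<.15)]
    print("housing pct",np.round(np.percentile(lib,[1,99],axis=0),3).tolist(), "z",np.median(P[(P[:,2]>.03)&(P[:,2]<.05),2]))
    for k in [(-.1395,.042,.087),(-.092,0,.103),(0,0,.172)]:
        t=best.x[2];print(k,"->",np.round([best.x[0]+np.cos(t)*k[0]-np.sin(t)*k[1],best.x[1]+np.sin(t)*k[0]+np.cos(t)*k[1],k[2]],4))
E
```

```text
scene lever_knob 269 288 318 284 299
scene poise_top 222 294 309 255 272
side lever_knob 164 362 381 259 278
side poise_top 200 338 351 254 274
lever_knob [ 0.4869 -0.0732  0.0738]
poise_top [ 0.5383 -0.0868  0.0919]
scene [ 0.6289 -0.0758  0.1282] -5009.672843106633 5573
housing pct [[-0.13, -0.121], [0.138, 0.122]] z 0.04536350874144468
(-0.1395, 0.042, 0.087) -> [ 0.4851 -0.0519  0.087 ]
(-0.092, 0, 0.103) -> [ 0.5376 -0.0875  0.103 ]
(0, 0, 0.172) -> [ 0.6289 -0.0758  0.172 ]
side [ 0.6316 -0.0726  0.1287] -4819.1192590293285 5483
housing pct [[-0.13, -0.119], [0.135, 0.123]] z 0.04430414368034702
(-0.1395, 0.042, 0.087) -> [ 0.4879 -0.0489  0.087 ]
(-0.092, 0, 0.103) -> [ 0.5404 -0.0844  0.103 ]
(0, 0, 0.172) -> [ 0.6316 -0.0726  0.172 ]
```

```bash
python3 - <<'E'
from h import *
H=np.full((40,44),-1.)
for c in("scene","side"):
    f=grab_frame(c);V,U=np.mgrid[0:480,0:640];K=f["mtx"]
    d=np.stack([(U-K[0,2])/K[0,0],(V-K[1,2])/K[1,1]],-1);s=d.copy()
    for _ in range(15): s=d/(1+f["k1"]*(s**2).sum(-1,keepdims=True))
    P=np.stack([s[...,0],-s[...,1],-np.ones_like(s[...,0])],-1)*f["range_z"][...,None]@np.array(f["orientation"]).T+f["eye"]
    P=P[f["range_z"]>0]
    i=((P[:,0]-.2)/.04).astype(int);j=((P[:,1]+.8)/.04).astype(int)
    ok=(P[:,0]>.2)&(P[:,1]>-.8)&(i<16)&(j<26)
    np.maximum.at(H,(i[ok],j[ok]),P[ok,2])
    # bottles' caps (green) and orange bottle
    B=P[(P[:,2]>.205)&(P[:,2]<.235)]
    for y0 in(1,-1):
        t=.1285;c0=np.array([.630-np.sin(t)*.09*y0,-.074+np.cos(t)*.09*y0])
        b=B[np.hypot(*(B[:,:2]-c0).T)<.04];print(c,y0,np.round(c0,3),np.round((b.min(0)+b.max(0))/2,3),len(b))
    b=P[(np.hypot(P[:,0]-.41,P[:,1]+.107)<.05)&(P[:,2]>.02)];print("orange",np.round(b.min(0),3),np.round(b.max(0),3))
print("cols y",[round(-.8+.04*j,2) for j in range(26)])
for i in range(16): print(round(.2+.04*i,2),(H[i,:26]*100).round().astype(int).tolist())
E
```

```text
scene 1 [0.618 0.015] [0.628 0.023 0.215] 309
scene -1 [ 0.642 -0.163] [ 0.651 -0.157  0.216] 282
orange [ 0.386 -0.142  0.02 ] [ 0.437 -0.087  0.126]
side 1 [0.618 0.015] [0.628 0.024 0.215] 411
side -1 [ 0.642 -0.163] [ 0.651 -0.156  0.216] 309
orange [ 0.39  -0.136  0.02 ] [ 0.441 -0.085  0.126]
cols y [-0.8, -0.76, -0.72, -0.68, -0.64, -0.6, -0.56, -0.52, -0.48, -0.44, -0.4, -0.36, -0.32, -0.28, -0.24, -0.2, -0.16, -0.12, -0.08, -0.04, 0.0, 0.04, 0.08, 0.12, 0.16, 0.2]
0.2 [-79, -79, -79, 0, -72, 1, 0, -79, -79, -79, -79, -79, -79, -79, -79, -79, -79, -79, -79, -79, -79, -79, -79, -79, -79, -79]
0.24 [0, 1, 1, 1, 1, 40, 32, 1, 1, 0, 0, 0, 0, 1, 0, 0, 0, 0, 0, 0, 0, 0, 0, 0, 0, 0]
0.28 [1, 1, 1, 35, 1, 41, 31, 1, 1, 0, 1, 0, 1, 0, 1, 1, 1, 0, 0, 0, 0, 1, 1, 1, 0, 1]
0.32 [0, 1, 1, 35, 40, 41, 1, 1, 1, 22, 42, 42, 1, 1, 0, 1, 0, 1, 1, 1, 2, 0, 0, 1, 2, 2]
0.36 [1, 1, 1, 1, 1, 1, 1, 1, 43, 43, 43, 43, 0, 0, 1, 0, 12, 12, 1, 0, 2, 1, 2, 2, 2, 2]
0.4 [1, 1, 1, 1, 1, 1, 1, -100, -100, 43, 41, 41, 18, 1, 1, 1, 13, 13, 1, 0, 2, 0, 3, 1, 2, 2]
0.44 [1, 0, 1, 1, 1, 1, 0, 1, 4, 40, 40, 39, 
[... 220 characters left out ...]
 2, 0]
0.56 [26, 26, 26, 26, 26, 26, 3, 3, 0, 19, 19, 19, 1, 0, 10, 10, 11, 10, 10, 10, 19, 10, 10, 2, 2, 0]
0.6 [26, 26, 26, 26, 26, 26, -100, 12, 12, 12, 12, 2, 2, 1, 10, 22, 23, 11, 10, 19, 22, 20, 10, 0, 6, 6]
0.64 [28, 26, 26, 26, 26, 26, -100, 12, 12, 12, 11, 1, 0, 0, 10, 23, 23, 19, 19, 10, 22, 19, 10, 6, 6, 6]
0.68 [27, 26, 26, 26, 26, 26, -100, 12, 12, 12, 12, 12, 12, 8, 10, 10, 10, 10, 5, 10, 10, 10, 7, 6, 6, 6]
0.72 [27, 26, 26, 26, 26, 26, 0, 11, 11, 11, 11, 12, 13, 9, 1, 0, 1, 0, 7, 0, 0, 0, 7, 6, 3, 1]
0.76 [27, 26, 26, 26, 26, 26, 0, 0, 0, 1, 0, 1, 1, 0, 1, 1, 1, 7, 7, 7, 6, 0, 3, 1, 3, 1]
0.8 [26, 26, 26, 26, 26, 26, 1, 1, 1, 1, 0, 1, 1, 1, 2, 2, 2, 7, 7, 7, 6, 1, 3, 3, 3, 0]
```

{"method": "servo_tool", "body": {
  "deltas": [
    [[0,0,0.035],0],
    [[0,0,0.035],0],
    [[0,0,0.035],0],
    [[0,0,0.035],0],
    [[0,0,0.035],0],
    [[0,0,0.035],0],
    [[0,0,0.035],0],
    [[0,0,0.035],0],
    [[0,0,0],0],
    [[0,0,0],0]
  ],
  "fingers": 0.5
}}

```text
time_s: 2.28
position: [0.3058, -0.6023, 0.5275]
eef_rot: [[0.892, 0.453, 0.002], [0.453, -0.892, -0.004], [0.0, 0.004, -1.0]]
contact_force: [0.6, 0.7, -1.0]
grip_width: 0.0429
finger_force: 0.0
```

{"method": "servo_tool", "body": {
  "deltas": [
    [[0.008,0.02,0],-0.02],
    [[0.0125,0.035,0],-0.03],
    [[0.0125,0.035,0],-0.03],
    [[0.0125,0.035,0],-0.03],
    [[0.0125,0.035,0],-0.03],
    [[0.0125,0.035,0],-0.03],
    [[0.0125,0.035,0],-0.03],
    [[0.0125,0.035,0],-0.03],
    [[0.0125,0.035,0],-0.03],
    [[0.0125,0.035,0],-0.03],
    [[0.0125,0.035,0],-0.03],
    [[0.0125,0.035,0],-0.021]
  ]
}}

```text
time_s: 3.28
position: [0.4508, -0.1949, 0.5242]
eef_rot: [[0.992, 0.127, -0.002], [0.127, -0.992, 0.0], [-0.002, -0.001, -1.0]]
contact_force: [0.7, -0.3, -0.2]
grip_width: 0.0428
finger_force: 0.0
```

{"method": "servo_tool", "body": {
  "deltas": [
    [[0.01,0.035,0],0],
    [[0.01,0.035,0],0],
    [[0.01,0.035,0],0],
    [[0.01,0.035,0],0],
    [[0,0.007,-0.03],0],
    [[0,0,-0.04],0],
    [[0,0,-0.04],0],
    [[0,0,-0.04],0],
    [[0,0,-0.04],0],
    [[0,0,0],0],
    [[0,0,0],0]
  ]
}}

```text
time_s: 4.2
position: [0.4897, -0.0499, 0.3342]
eef_rot: [[0.992, 0.129, -0.005], [0.129, -0.992, 0.0], [-0.005, -0.001, -1.0]]
contact_force: [0.6, 0.1, 0.1]
grip_width: 0.0427
finger_force: 0.0
```

```bash
python3 - <<'E'
from h import *
F={c:grab_frame(c) for c in("wrist","side","scene")}
t=.1285;R=np.array([[np.cos(t),-np.sin(t)],[np.sin(t),np.cos(t)]])
print("eye",F["wrist"]["eye"])
f=F["wrist"]
for q in("lever_knob","poise_top","pointer_tip"):
    for o in outline_of("wrist",q)[:2]:
        v,u=np.nonzero(o["pixels"]);print(q,round(o["score"],2),np.round(o["at"]),len(u),u.min(),u.max(),v.min(),v.max())
for n,p in dict(knob=(-.1395,.042,.087),poise=(-.092,0,.113),tip=(0,0,.172)).items():
    w=np.r_[np.array([.630,-.074])+R@np.array(p[:2]),p[2]];print(n,np.round(w,4),np.round(px(f,w)))
a=f["img"];b=F["side"]["img"]
cv2.imwrite("pics/w1.png",cv2.cvtColor(np.hstack([cv2.resize(a,(400,300)),cv2.resize(b[60:360,180:580],(400,300))]),cv2.COLOR_RGB2BGR))
E
```

```text
eye [ 0.55774172 -0.04221378  0.46371648]
lever_knob 0.75 [332. 207.] 526 318 361 198 222
lever_knob 0.57 [476.  49.] 6708 423 532 3 95
poise_top 0.58 [359. 171.] 349 346 368 161 177
pointer_tip 0.87 [361. 163.] 2244 289 427 41 177
knob [ 0.4863 -0.0502  0.087 ] [318. 212.]
poise [ 0.5388 -0.0858  0.113 ] [358. 172.]
tip [ 0.63  -0.074  0.172] [370.  61.]
```

View pics/w1.png

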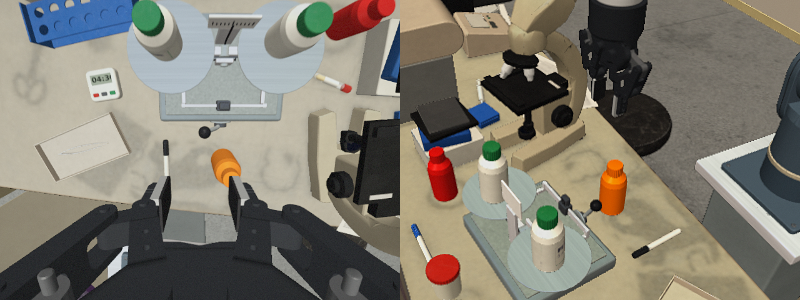

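```bash
python3 - <<'E'
from h import *
from scipy import ndimage as nd
t=.1285;R=np.array([[np.cos(t),-np.sin(t)],[np.sin(t),np.cos(t)]])
obs=[]
for c in("wrist","side","scene"):
    f=grab_frame(c);m=outline_of(c,"lever_knob")[0]["pixels"].astype(np.uint8)
    d=cv2.distanceTransform(m,cv2.DIST_L2,5);v,u=np.nonzero(d>=d.max()-.8);obs.append((f,u.mean(),v.mean()))
    p=pt(f,u.mean(),v.mean(),z=.088);print(c,u.mean(),v.mean(),d.max(),np.round(p,4),"bal",np.round(R.T@(p[:2]-[.630,-.074]),4))
for k in ([0,1],[0,2],[1,2],[0,1,2]):
    p=tri(*[obs[i] for i in k]);print(k,np.round(p,4),"bal",np.round(R.T@(p[:2]-[.630,-.074]),4))
E
```

```text
wrist 327.0 215.25 9.390699 [ 0.4875 -0.0609  0.088 ] bal [-0.1397  0.0312]
side 375.4 264.9 5.7938 [ 0.4852 -0.0635  0.088 ] bal [-0.1423  0.029 ]Traceback (most recent call last):
  File "<stdin>", line 6, in <module>
IndexError: list index out of range
```

Wrist picture: the knob ball is at about (328,212), the poise at (358,170) and the pointer in front of the plate at (370,60). The orange bottle is at about (360,265), clear of the fingers. The knob sits about 30 mm left of centre in both views. I'll straddle it now.

{"method": "servo_tool", "body": {
  "deltas": [
    [[-0.003,-0.011,-0.03],0],
    [[0,0,-0.035],0],
    [[0,0,-0.035],0],
    [[0,0,-0.035],0],
    [[0,0,-0.03],0],
    [[0,0,-0.025],0],
    [[0,0,-0.02],0],
    [[0,0,-0.02],0],
    [[0,0,-0.014],0],
    [[0,0,0],0],
    [[0,0,0],0]
  ]
}}

```text
time_s: 5.72
position: [0.4878, -0.0608, 0.091]
eef_rot: [[0.992, 0.128, -0.002], [0.128, -0.992, 0.0], [-0.001, -0.0, -1.0]]
contact_force: [0.9, -0.7, 0.6]
grip_width: 0.0427
finger_force: 0.0
```

```bash
python3 - <<'E'
from h import *
a=grab_frame("wrist")["img"];b=grab_frame("side")["img"]
cv2.imwrite("pics/w2.png",cv2.cvtColor(np.hstack([cv2.resize(a,(400,300)),cv2.resize(b[160:340,260:500],(400,300),interpolation=2)]),cv2.COLOR_RGB2BGR))
E
```

```text
(no output)
```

View pics/w2.png

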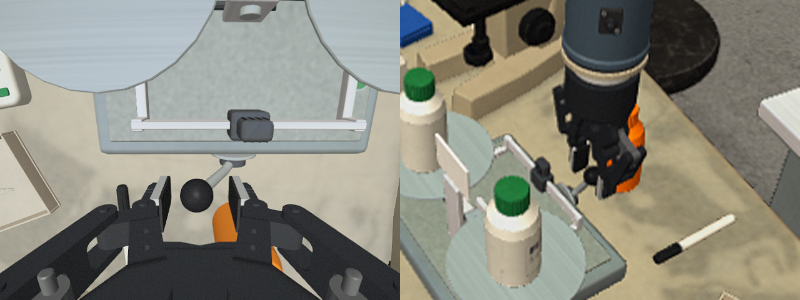

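The knob is between the open pads, with ball at (195,195) in the left half and pads at 165 and 237. I'll push it right to release.

{"method": "servo_tool", "body": {
  "deltas": [
    [[0.0009,-0.007,0],0],
    [[0.0009,-0.007,0],0],
    [[0.0009,-0.007,0],0],
    [[0.0009,-0.007,0],0],
    [[0.0009,-0.007,0],0],
    [[0.0009,-0.007,0],0],
    [[0.0009,-0.007,0],0],
    [[0.0009,-0.007,0],0],
    [[0.0009,-0.007,0],0],
    [[0.0009,-0.007,0],0],
    [[0.0009,-0.007,0],0],
    [[0.0009,-0.007,0],0]
  ]
}}

```text
time_s: 6.82
position: [0.4985, -0.1452, 0.091]
eef_rot: [[0.992, 0.128, -0.001], [0.128, -0.992, 0.001], [-0.001, -0.001, -1.0]]
contact_force: [-1.8, 14.8, -2.1]
grip_width: 0.0427
finger_force: 9.1
```

{"method": "servo_tool", "body": {
  "deltas": [
    [[0.0003,-0.002,0],0],
    [[0,0,0],0],
    [[0,0,0],0]
  ]
}}

```text
time_s: 7.07
position: [0.4986, -0.145, 0.091]
eef_rot: [[0.991, 0.13, -0.002], [0.13, -0.991, 0.003], [-0.001, -0.003, -1.0]]
contact_force: [-1.5, 10.5, 0.1]
grip_width: 0.0425
finger_force: 5.2
```

{"method": "servo_tool", "body": {
  "deltas": [
    [[-0.0006,0.005,0],0],
    [[0,0,0],0],
    [[0,0,0],0],
    [[0,0,0],0],
    [[0,0,0],0],
    [[0,0,0],0],
    [[0,0,0],0],
    [[0,0,0],0]
  ]
}}

```text
time_s: 7.73
position: [0.4986, -0.142, 0.0913]
eef_rot: [[0.992, 0.128, 0.0], [0.128, -0.992, -0.0], [0.0, 0.0, -1.0]]
contact_force: [-0.0, 0.7, -0.1]
grip_width: 0.0424
finger_force: 0.0
```

```bash
python3 - <<'E'
from h import *
F={c:grab_frame(c) for c in("wrist","side","scene")}
I=[cv2.resize(F["wrist"]["img"],(400,300))]
for c in("scene","side"):
    f=F[c];u,v=map(int,px(f,[.63,-.074,.165]));print(c,u,v,round(f["range_z"][v,u],3))
    I.append(cv2.resize(f["img"][v-24:v+36,u-40:u+40],(400,300),interpolation=2))
cv2.imwrite("pics/w3.png",cv2.cvtColor(np.vstack([np.hstack(I[:2]),np.hstack([I[2],I[2]*0])]),cv2.COLOR_RGB2BGR))
E
```

```text
scene 282 204 0.915
side 301 256 0.878
```

View pics/w3.png

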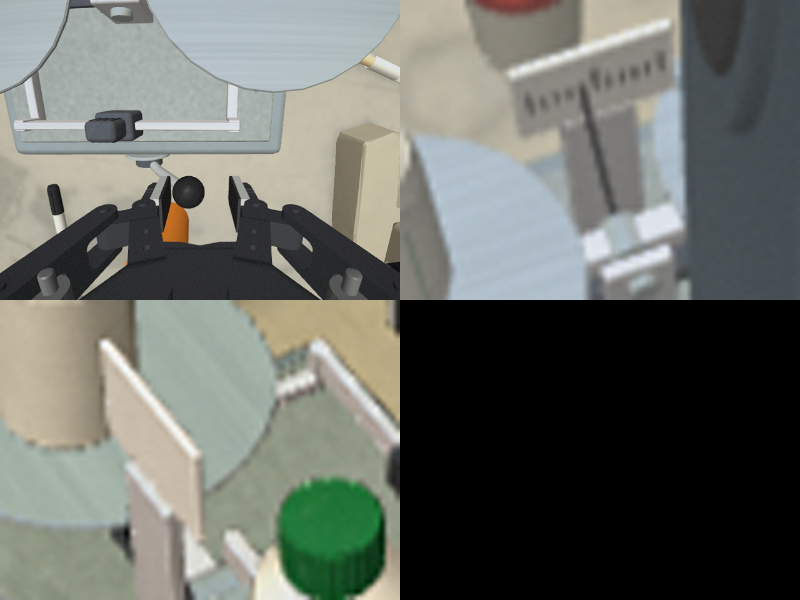

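Lever is at the right stop and the beam is free. In the scene crop the pointer tip at (582,85) leans to the image's left, but the resolution is poor. I'll lift to read it with the wrist camera.

{"method": "servo_tool", "body": {
  "deltas": [
    [[-0.0002,0.002,0],0],
    [[0,0,0.015],0],
    [[0,0,0.03],0],
    [[0,0,0.035],0],
    [[0,0.01,0.035],0],
    [[0,0.02,0.035],0],
    [[0,0.02,0.03],0],
    [[0,0,0.02],0],
    [[0,0,0],0],
    [[0,0,0],0],
    [[0,0,0],0]
  ]
}}

```text
time_s: 8.8
position: [0.4979, -0.0901, 0.2906]
eef_rot: [[0.992, 0.128, -0.001], [0.128, -0.992, -0.0], [-0.001, 0.0, -1.0]]
contact_force: [0.1, 0.0, -1.1]
grip_width: 0.0426
finger_force: 0.0
```

```bash
python3 - <<'E'
from h import *
f=grab_frame("wrist");u,v=map(int,px(f,[.63,-.074,.16]));print(u,v)
np.savez("rel1.npz",**{k:f[k] for k in f})
v0=max(v-50,0);u0=u-66
for h in(.172,.16,.1): print(h,np.round(np.array(px(f,[.63,-.074,h]))-[u0,v0],2)*6)
cv2.imwrite("pics/w4.png",cv2.cvtColor(cv2.resize(f["img"][v0:v0+90,u0:u0+132],None,fx=6,fy=6,interpolation=2),cv2.COLOR_RGB2BGR))
E
```

```text
318 55
0.172 [400.68 273.18]
0.16 [400.74 301.74]
0.1 [400.98 411.18]
```

View pics/w4.png

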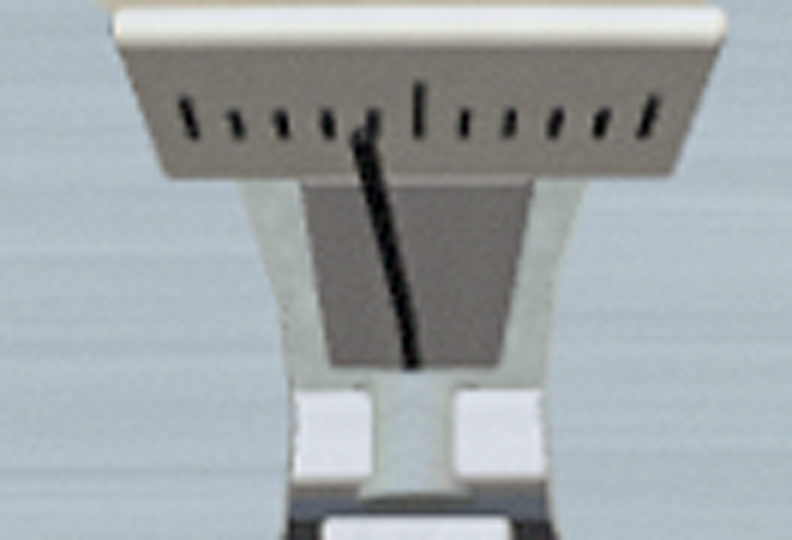

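The pointer tip at (360,137) leans left of the middle mark at (418,110). Marks are 46 px apart for 5.2 mm, so the lean is about 6.4 mm. The left side is heavier, so the poise goes about 25 mm to the right (-y). Arresting first.

{"method": "servo_tool", "body": {
  "deltas": [
    [[0,0,-0.02],0],
    [[0,-0.02,-0.03],0],
    [[0.0005,-0.02,-0.035],0],
    [[0,-0.01,-0.035],0],
    [[0,0,-0.035],0],
    [[0,0,-0.025],0],
    [[0,0,-0.015],0],
    [[0,0,-0.005],0],
    [[0,0,0],0],
    [[0,0,0],0]
  ]
}}

```text
time_s: 9.68
position: [0.4988, -0.14, 0.0913]
eef_rot: [[0.992, 0.128, -0.001], [0.128, -0.992, 0.0], [-0.001, -0.0, -1.0]]
contact_force: [0.4, -0.7, 0.3]
grip_width: 0.0426
finger_force: 0.0
```

{"method": "servo_tool", "body": {
  "deltas": [
    [[-0.0011,0.0085,0],0],
    [[-0.0011,0.0085,0],0],
    [[-0.0011,0.0085,0],0],
    [[-0.0011,0.0085,0],0],
    [[-0.0011,0.0085,0],0],
    [[-0.0011,0.0085,0],0],
    [[-0.0011,0.0085,0],0],
    [[-0.0011,0.0085,0],0],
    [[-0.0011,0.0085,0],0],
    [[-0.0011,0.0085,0],0],
    [[-0.0011,0.0085,0],0],
    [[-0.0011,0.0085,0],0]
  ]
}}

```text
time_s: 10.68
position: [0.4853, -0.0389, 0.091]
eef_rot: [[0.992, 0.128, -0.001], [0.128, -0.992, -0.002], [-0.001, 0.002, -1.0]]
contact_force: [8.1, -44.9, -10.4]
grip_width: 0.0433
finger_force: 23.5
```

{"method": "servo_tool", "body": {
  "deltas": [
    [[-0.0003,0.002,0],0],
    [[0,0,0],0],
    [[0,0,0],0]
  ]
}}

```text
time_s: 10.93
position: [0.4855, -0.04, 0.0911]
eef_rot: [[0.992, 0.124, 0.0], [0.124, -0.992, -0.005], [-0.0, 0.005, -1.0]]
contact_force: [3.4, -21.2, -5.0]
grip_width: 0.0429
finger_force: 10.5
```

{"method": "servo_tool", "body": {
  "deltas": [
    [[0.0008,-0.006,0],0],
    [[0,0,0],0],
    [[0,0,0.02],0],
    [[0,0,0.035],0],
    [[0,0,0.035],0],
    [[0.01,-0.01,0.03],0],
    [[0.02,-0.015,0],0],
    [[0.02,-0.01,0],0],
    [[0.0022,0,0],0],
    [[0,0,0],0],
    [[0,0,0],0]
  ]
}}

```text
time_s: 11.85
position: [0.5376, -0.0754, 0.2108]
eef_rot: [[0.992, 0.13, -0.001], [0.13, -0.992, 0.001], [-0.001, -0.001, -1.0]]
contact_force: [-0.3, -0.3, -0.0]
grip_width: 0.0431
finger_force: 0.0
```

```bash
python3 - <<'E'
from h import *
t=.1285;R=np.array([[np.cos(t),-np.sin(t)],[np.sin(t),np.cos(t)]])
for c in("wrist","scene","side"):
    f=grab_frame(c)
    if c=="wrist": save(f,"w5.png")
    for q in("poise_top","lever_knob"):
        for o in outline_of(c,q)[:1]:
            v,u=np.nonzero(o["pixels"]);p=pt(f,u.mean(),v.mean(),z=.1 if q[0]=="p" else .087)
            print(c,q,round(o["score"],2),len(u),u.min(),u.max(),v.min(),v.max(),np.round(p,4),np.round(R.T@(p[:2]-[.63,-.074]),4))
E
```

```text
wrist poise_top 0.91 890 316 348 223 253 [ 0.5419 -0.0856  0.1   ] [-0.0889 -0.0003]
side poise_top 0.62 166 339 350 255 273 [ 0.5425 -0.0811  0.1   ] [-0.0877  0.0042]
side lever_knob 0.52 163 362 383 262 278 [ 0.4921 -0.0532  0.087 ] [-0.1341  0.0383]
```

View pics/w5.png

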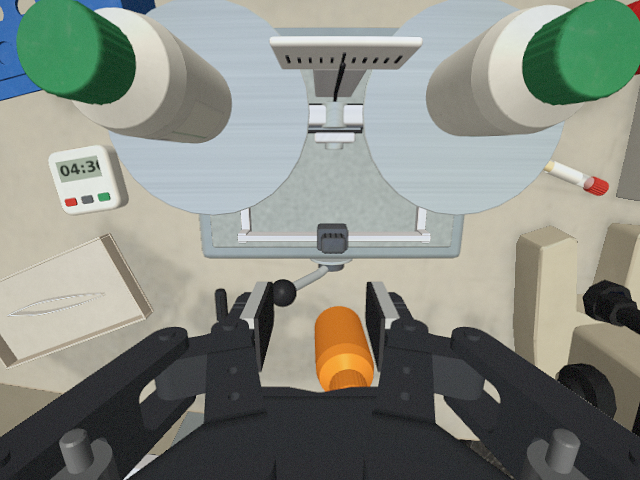

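The poise is at (332,238), in the middle of the bar, and the lever is fully left at (285,292). Gripping the poise now.

{"method": "servo_tool", "body": {
  "deltas": [
    [[0.0019,-0.0101,0],0],
    [[0,0,-0.03],0],
    [[0,0,-0.03],0],
    [[0,0,-0.02],0],
    [[0,0,-0.012],0],
    [[0,0,-0.005],0],
    [[0,0,0],0],
    [[0,0,0],0]
  ]
}}

```text
time_s: 12.97
position: [0.5406, -0.0874, 0.1147]
eef_rot: [[0.992, 0.128, 0.0], [0.128, -0.992, -0.0], [0.0, 0.0, -1.0]]
contact_force: [1.5, 0.1, 0.5]
grip_width: 0.0426
finger_force: 0.0
```

{"method": "servo_tool", "body": {
  "deltas": [
    [[0,0,0],0],
    [[0,0,0],0],
    [[0,0,0],0],
    [[0,0,0],0],
    [[0,0,0],0],
    [[0,0,0],0]
  ],
  "fingers": 0.1,
  "grip_force": 20
}}

```text
time_s: 13.47
position: [0.5409, -0.0871, 0.1153]
eef_rot: [[0.992, 0.128, 0.002], [0.128, -0.992, -0.0], [0.002, 0.001, -1.0]]
contact_force: [-0.5, 0.2, 7.1]
grip_width: 0.0173
finger_force: 23.5
```

Gripped (17.3 mm). I'll slide it right by 24 mm, then release.

{"method": "servo_tool", "body": {
  "deltas": [
    [[0.0005,-0.004,0],0],
    [[0.0005,-0.004,0],0],
    [[0.0005,-0.004,0],0],
    [[0.0005,-0.004,0],0],
    [[0.0005,-0.004,0],0],
    [[0.0006,-0.0038,0],0],
    [[0,0,0],0],
    [[0,0,0],0],
    [[0,0,0],0]
  ]
}}

```text
time_s: 14.22
position: [0.5441, -0.1113, 0.1152]
eef_rot: [[0.992, 0.128, 0.002], [0.128, -0.992, -0.001], [0.002, 0.001, -1.0]]
contact_force: [-0.8, -1.8, 5.2]
grip_width: 0.0171
finger_force: 23.4
```

{"method": "servo_tool", "body": {
  "deltas": [
    [[0,0,0],0],
    [[0,0,0],0],
    [[0,0,0],0],
    [[0,0,0],0],
    [[0,0,0.015],0],
    [[0,0,0.03],0],
    [[0,0,0.03],0],
    [[0,0,0.025],0],
    [[0,0,0],0],
    [[0,0,0],0]
  ],
  "fingers": 0.5
}}

```text
time_s: 15.05
position: [0.544, -0.1108, 0.2156]
eef_rot: [[0.992, 0.128, 0.003], [0.128, -0.992, -0.0], [0.003, 0.001, -1.0]]
contact_force: [-0.9, 0.9, -0.0]
grip_width: 0.0425
finger_force: 0.0
```

```bash
python3 - <<'E'
from h import *
t=.1285;R=np.array([[np.cos(t),-np.sin(t)],[np.sin(t),np.cos(t)]])
f=grab_frame("wrist");save(f,"w6.png")
o=outline_of("wrist","poise_top")[0];v,u=np.nonzero(o["pixels"]);p=pt(f,u.mean(),v.mean(),z=.1)
print(o["score"],len(u),u.min(),u.max(),v.min(),v.max(),np.round(p,4),np.round(R.T@(p[:2]-[.63,-.074]),4))
E
```

```text
0.64 4370 196 383 70 254 [ 0.5773 -0.0857  0.1   ] [-0.0537 -0.0049]
```

{"method": "servo_tool", "body": {
  "deltas": [
    [[-0.02,0.02,0],0],
    [[-0.02,0.02,0],0],
    [[-0.017,0.018,0],0],
    [[0,0,-0.03],0],
    [[0,0,-0.035],0],
    [[0,0,-0.03],0],
    [[0,0,-0.02],0],
    [[0,0,-0.01],0],
    [[0,0,0],0],
    [[0,0,0],0]
  ]
}}

```text
time_s: 15.98
position: [0.4854, -0.0527, 0.0882]
eef_rot: [[0.992, 0.129, -0.003], [0.129, -0.992, 0.0], [-0.003, -0.001, -1.0]]
contact_force: [-0.1, 0.3, 0.4]
grip_width: 0.0428
finger_force: 0.0
```

```bash
python3 - <<'E'
from h import *
f=grab_frame("wrist")
cv2.imwrite("pics/w7.png",cv2.cvtColor(np.hstack([cv2.resize(cv2.cvtColor(cv2.imread("pics/w6.png"),4),(400,300)),cv2.resize(f["img"],(400,300))]),cv2.COLOR_RGB2BGR))
E
```

```text
(no output)
```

View pics/w7.png

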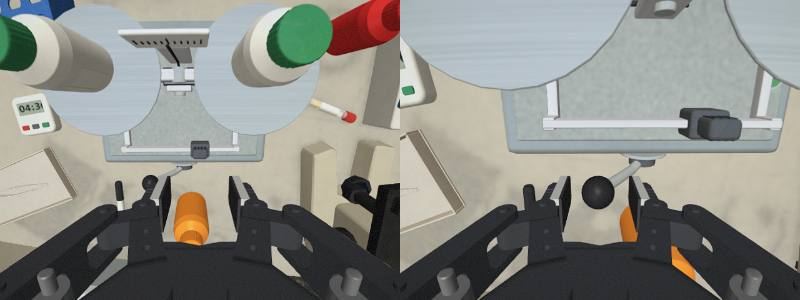

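The poise now stands right of the middle (left view, 200,149), and the knob is between the pads at (598,192). Releasing the beam.

{"method": "servo_tool", "body": {
  "deltas": [
    [[0.001,-0.0077,0.003],0],
    [[0.001,-0.0077,0],0],
    [[0.001,-0.0077,0],0],
    [[0.001,-0.0077,0],0],
    [[0.001,-0.0077,0],0],
    [[0.001,-0.0077,0],0],
    [[0.001,-0.0077,0],0],
    [[0.001,-0.0077,0],0],
    [[0.001,-0.0077,0],0],
    [[0.001,-0.0077,0],0],
    [[0.001,-0.0077,0],0],
    [[0.001,-0.0077,0],0]
  ]
}}

```text
time_s: 17.03
position: [0.498, -0.1456, 0.092]
eef_rot: [[0.992, 0.129, -0.001], [0.129, -0.992, 0.001], [-0.001, -0.001, -1.0]]
contact_force: [-1.1, 18.3, -1.3]
grip_width: 0.0426
finger_force: 11.3
```

{"method": "servo_tool", "body": {
  "deltas": [
    [[0.0003,-0.002,0],0],
    [[0,0,0],0],
    [[0,0,0],0]
  ]
}}

```text
time_s: 17.28
position: [0.498, -0.1451, 0.0919]
eef_rot: [[0.991, 0.13, -0.002], [0.13, -0.991, 0.003], [-0.002, -0.003, -1.0]]
contact_force: [-2.7, 10.7, -0.5]
grip_width: 0.0429
finger_force: 5.6
```

{"method": "servo_tool", "body": {
  "deltas": [
    [[-0.0008,0.006,0],0],
    [[0,0,0],0],
    [[0,0,0.015],0],
    [[0,0,0.03],0],
    [[0,0,0.035],0],
    [[0,0.01,0.035],0],
    [[0,0.02,0.035],0],
    [[0,0.02,0.03],0],
    [[0,0,0.02],0],
    [[0,0,0],0],
    [[0,0,0],0],
    [[0,0,0],0]
  ]
}}

```text
time_s: 18.28
position: [0.4975, -0.0921, 0.2918]
eef_rot: [[0.992, 0.127, -0.001], [0.127, -0.992, -0.001], [-0.001, 0.001, -1.0]]
contact_force: [0.9, -0.6, -0.8]
grip_width: 0.0429
finger_force: 0.0
```

```bash
python3 - <<'E'
from h import *
f=grab_frame("wrist");u,v=map(int,px(f,[.63,-.074,.16]));print(u,v)
v0=max(v-50,0);u0=u-66
cv2.imwrite("pics/w8.png",cv2.cvtColor(cv2.resize(f["img"][v0:v0+90,u0:u0+132],None,fx=6,fy=6,interpolation=2),cv2.COLOR_RGB2BGR))
E
```

```text
315 54
```

View pics/w8.png

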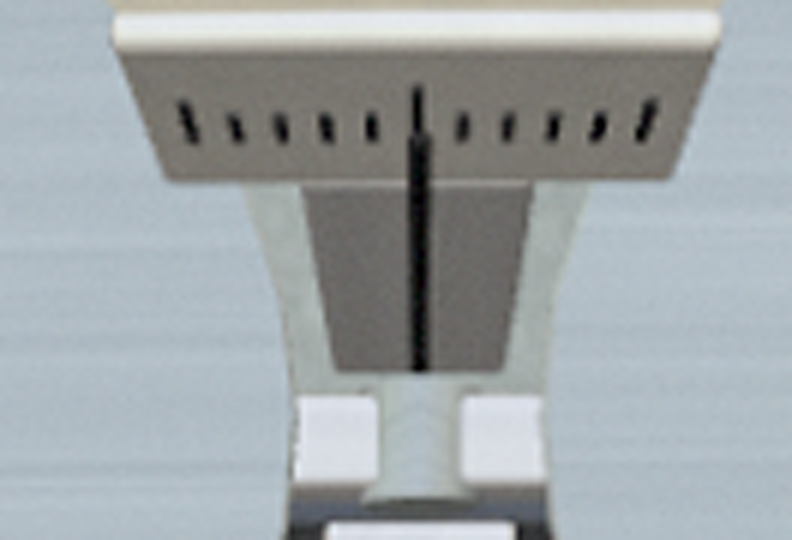

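The pointer tip at (420,138) stands exactly before the middle mark at (418,100), so the beam is balanced. I'll leave it free for another second, then arrest.

{"method": "servo_tool", "body": {
  "deltas": [
    [[0,0,0],0],
    [[0,0,0],0],
    [[0,0,0],0],
    [[0,0,0],0],
    [[0,0,0],0],
    [[0,0,0],0],
    [[0,0,0],0],
    [[0,0,0],0],
    [[0,0,0],0],
    [[0,0,0],0]
  ]
}}

```text
time_s: 19.17
position: [0.4979, -0.0912, 0.2923]
eef_rot: [[0.992, 0.129, 0.0], [0.129, -0.992, -0.0], [0.0, 0.0, -1.0]]
contact_force: [0.1, 0.5, -0.4]
grip_width: 0.0426
finger_force: 0.0
```

{"method": "servo_tool", "body": {
  "deltas": [
    [[0,0,-0.02],0],
    [[0,-0.02,-0.03],0],
    [[0.001,-0.02,-0.035],0],
    [[0,-0.008,-0.035],0],
    [[0,0,-0.035],0],
    [[0,0,-0.025],0],
    [[0,0,-0.015],0],
    [[0,0,-0.006],0],
    [[0,0,0],0],
    [[0,0,0],0]
  ]
}}

```text
time_s: 20.0
position: [0.4993, -0.1391, 0.0918]
eef_rot: [[0.992, 0.129, 0.0], [0.129, -0.992, -0.0], [0.0, 0.0, -1.0]]
contact_force: [0.5, 0.5, 1.2]
grip_width: 0.0428
finger_force: 0.0
```

{"method": "servo_tool", "body": {
  "deltas": [
    [[-0.0011,0.0082,0],0],
    [[-0.0011,0.0082,0],0],
    [[-0.0011,0.0082,0],0],
    [[-0.0011,0.0082,0],0],
    [[-0.0011,0.0082,0],0],
    [[-0.0011,0.0082,0],0],
    [[-0.0011,0.0082,0],0],
    [[-0.0011,0.0082,0],0],
    [[-0.0011,0.0082,0],0],
    [[-0.0011,0.0082,0],0],
    [[-0.0011,0.0082,0],0],
    [[-0.0011,0.0082,0],0]
  ]
}}

```text
time_s: 21.0
position: [0.4851, -0.0402, 0.091]
eef_rot: [[0.992, 0.128, -0.001], [0.128, -0.992, -0.0], [-0.001, 0.0, -1.0]]
contact_force: [2.7, -16.5, -1.6]
grip_width: 0.0428
finger_force: 10.4
```

{"method": "servo_tool", "body": {
  "deltas": [
    [[-0.0003,0.002,0],0],
    [[0,0,0],0],
    [[0,0,0],0]
  ]
}}

```text
time_s: 21.25
position: [0.4852, -0.0406, 0.0911]
eef_rot: [[0.992, 0.126, -0.0], [0.126, -0.992, -0.002], [-0.001, 0.002, -1.0]]
contact_force: [1.2, -11.2, -3.0]
grip_width: 0.043
finger_force: 5.8
```

{"method": "servo_tool", "body": {
  "deltas": [
    [[0.0008,-0.006,0],0],
    [[0,0,0],0],
    [[0,0,0.015],0],
    [[0,0,0.03],0],
    [[0,0,0.035],0],
    [[0,0,0.035],0],
    [[0,0,0.035],0],
    [[0,0,0.02],0],
    [[0,0,0],0],
    [[0,0,0],0],
    [[0,0,0],0],
    [[0,0,0],0]
  ]
}}

```text
time_s: 22.25
position: [0.4854, -0.0444, 0.2601]
eef_rot: [[0.992, 0.129, -0.002], [0.129, -0.992, 0.0], [-0.002, -0.001, -1.0]]
contact_force: [0.4, -0.4, -0.2]
grip_width: 0.0431
finger_force: 0.0
```

```bash
python3 - <<'E'
from h import *
save(grab_frame("wrist"),"w9.png")
E
```

```text
(no output)
```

View pics/w9.png

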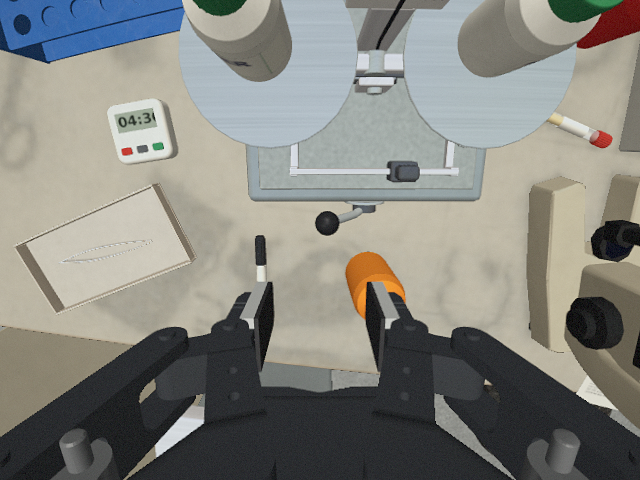

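The lever is back at the left stop (327,223), the poise is right of the middle (403,171), the bottles are standing, and the gripper is clear of everything.

```bash
python3 -c "
from workcell import *
print(job_done())"
```

```text
the job is handed in; nothing more can be done
None
```

The left bottle was heavier by about 0.064 rad of tilt, so I slid the poise about 25 mm to the right; the freed pointer then stood at the middle mark in the check picture, and I arrested the beam and handed the job in (no verdict was returned).

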